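# Rotate the sealant stock in the bench flow rack

### The job

The blue lane of the bench flow rack is full of sealant cartons: take the oldest one, at the front stop, and set it down flat and right way up in the empty compartment of the grey job tray, letting the two behind it run down to the stop. Then load the new blue-banded carton from the bench into the back of that same lane, right way up and lengthwise on the rollers, so that all three stand nose to tail against the stop. Do not drop any carton, do not lift the two waiting cartons out of their lane, and leave the orange stock, the drive flange and the spray can where they are.

Things in the scene. Friction and masses are not known exactly. Their poses are not given: they have to be found in the camera images.
- lane_blue: Fixed roller lane with a blue card on its front, one of two lanes 110 mm apart in a bench rack (left or right varies), falling 7 deg to the front stop. Origin: middle of the stop's inner face, level with the roller tops, 62 mm above the bench; x points up the lane to the open rear (loading) end, y across, z square to the rollers. The stop rises 22 mm above the rollers
- blue_rear (a point): Rear end of the blue lane's bed, 309 mm up the lane, level with the roller tops, mid-width; axes as the lane's. 11 free rollers, 20 mm thick, 28 mm apart. Side guides 56 mm apart inside, 62 outside, rise 8 mm above the rollers, flared over the last 25 mm. Cartons roll down by themselves at 0.1 to 0.25 m/s
- carton_oldest: White sealed carton with a blue band and a red date dot on top, 90 mm long (x) x 48 wide (y) x 50 high (z), 0.11 to 0.23 kg. At the start at the front stop of the blue lane, lengthwise, tilted as the lane. Origin: centre of its underside; z up
- carton_second: The same carton with a yellow dot, next behind it in the blue lane. Origin: centre of its underside
- carton_third: The same carton with a yellow dot, last in the blue lane at the start. Origin: centre of its underside
- carton_new: The same carton with a green dot, flat on the bench to the left or right of the rack, turned up to 35 deg. Origin: centre of its underside
- job_tray: Grey metal job tray on the bench, on the side of the rack away from the new carton; fixed. 236 (x) x 160 (y) mm, walls 3 mm thick and 18 mm high, floor 3 mm thick. A divider at x = -36 mm parts the small compartment (a bearing and two bolts) from the empty one. Origin: centre of its underside
- tray_space (a point): Centre of the floor of the tray's empty compartment, which is 150 (x) x 154 (y) mm inside; axes as the tray's
- orange_front: Orange-banded carton of the same size, at the front of the orange lane (same as the blue lane and parallel to it, 110 mm beside it): leave alone. Origin: centre of its underside
- orange_rear: Orange-banded carton behind it: leave alone. Origin: centre of its underside
- drive_flange: Bright steel drive flange, 95 mm across, 85 mm high with its 34 mm stub up, on the bench: leave alone. Origin: centre of its underside
- spray_can: Red and white spray can, 54 mm across, 146 mm high, standing on the bench: leave alone. Origin: centre of its underside

How it is judged:
On the way, in this order (a step that is already met when the one before it is completed fails the run):
1. the oldest carton is out of the lane and the two behind it have run down to the front stop (distance between carton_oldest and lane_blue above 0.09 m and x of carton_second in the frame of lane_blue below 0.055 m and x of carton_third in the frame of lane_blue below 0.148 m), for 0.2 s.
2. the new carton stands on the rollers of the blue lane behind the other two (x of carton_new in the frame of lane_blue between 0.205 and 0.27 m and y of carton_new in the frame of lane_blue between -0.007 and 0.007 m and z of carton_new in the frame of lane_blue below 0.005 m), for 0.2 s.
At the end, for the whole second after the job is handed in: Oldest carton flat (0.1 rad), right way up, at rest in the tray's empty compartment, centre within 55 mm of its middle in x and y. Second, third and new at rest on the blue rollers (5 mm), between the guides, lengthwise (0.14 rad), centres at 45, 135, 225 mm (10, 13, 16 mm) from the stop (x of carton_oldest in the frame of tray_space between -0.055 and 0.055 m and y of carton_oldest in the frame of tray_space between -0.055 and 0.055 m and z of carton_oldest in the frame of tray_space below 0.005 m and angle between carton_oldest's own z axis and vertical below 0.1 rad and linear speed of each of carton_oldest, carton_second, carton_third, carton_new below 0.02 m/s and x of carton_second in the frame of lane_blue between 0.035 and 0.055 m and y of carton_second in the frame of lane_blue between -0.007 and 0.007 m and z of carton_second in the frame of lane_blue between -0.005 and 0.005 m and angle between the x axis of each of carton_second, carton_third, carton_new and the x axis of lane_blue, either way round below 0.14 rad and x of carton_third in the frame of lane_blue between 0.125 and 0.148 m and y of carton_third in the frame of lane_blue between -0.007 and 0.007 m and z of carton_third in the frame of lane_blue between -0.005 and 0.005 m and x of carton_new in the frame of lane_blue between 0.215 and 0.241 m and y of carton_new in the frame of lane_blue between -0.007 and 0.007 m and z of carton_new in the frame of lane_blue between -0.005 and 0.005 m and angle between carton_new's own z axis and vertical below 0.25 rad); the robot touches nothing.
It fails at once if a waiting carton is lifted out of the blue lane (z of any of carton_second, carton_third in the frame of lane_blue above 0.03 m).
It fails at once if a carton is dropped: it falls at more than 0.8 m/s (from over about 35 mm) with no finger on it ((linear speed of carton_oldest above 0.8 m/s and contact force between carton_oldest and the fingers below 0.02 N) or (linear speed of carton_new above 0.8 m/s and contact force between carton_new and the fingers below 0.02 N)).
It fails at once if the orange stock, the drive flange or the spray can is moved by more than 15 mm (distance of any of orange_front, orange_rear, drive_flange, spray_can from where it was at the start of the episode above 0.015 m).
It also fails if it takes over 70 s, if anything falls off the work surface, if the arm or the gripper's body presses on something with over 40 N, if the wrist force passes 120 N, or if a joint passes its speed limit or range.

### The arm

A 6-joint arm with a two-finger parallel gripper is mounted at the origin on the work surface. World frame = base frame: x ahead of the robot, y to its left, z up, the work surface at z = 0. Lengths are in m, angles in rad, forces in N, time in s.
With the tool pointing down it reaches from about 0.3 to 0.75 m from the base axis. Payload 8.5 kg.
Tool frame: the origin (TCP) lies on the front face of the gripper's body, between the roots of the fingers; the fingertips stand 64 mm ahead of it and the grasp point (between the pads) lies manip.grip_point_offset ahead of it (manip.grip_point_offset is the distance from the TCP to the grasp point, in m); z points along the fingers, x is the direction in which the jaws open and shut, and the axes are right-handed (so a half turn about z gives the same grasp; the last joint's range is limited). The gripper opens to 88 mm and grips with 3 to 60 N. Pads are 18 mm wide; open, the fingers measure 123 mm over their backs; the gripper's body (75 mm by 187 mm) begins 45 mm behind the grasp point.
Start: joints at [-1.45, 0.381, 1.297, -0, 1.464, -0.215], TCP at [0.181, -0.519, 0.303] pointing down, gripper open.
Joint ranges: [-3.11, 3.11], [-0.89, 2.33], [0.22, 2.48], [-1.42, 4.56], [0.17, 2.85], [-2.88, 2.88]. Speed limits (rad/s): [2.39, 2.39, 3.14, 3.14, 3.14, 3.14].

### API

Orientations are given as a 3x3 rotation matrix whose columns are the frame's x, y, z axes.
In Python, from plant import manip gives the robot as it stands.
- The arm moves only by the tool step_arm, never from a script. Its argument "series" is a list of rows, each a list of 5 numbers: the opening, from 0 (shut) to 1 (fully open), then the shift along the world's x, y, z in cm, then the turn about the world's z in rad. A call has 1 to 12 rows; each row is the pose to reach, as a shift and turn from the pose commanded when the call began; what a row does not reach only later rows make up. A row lasts 1/10 s, in which the tool goes at most 50 mm and 8.59 degrees, less where a joint would pass 70% of its speed; a pose out of reach is approached as far as the arm can. A call with a gripper value outside its range is refused whole. The fingers move at their own pace and stop on an object; "newtons" is the grip in N (left out, the last holds). Time passes only in rows, so rows that repeat a pose let the fingers close. It gives the time, the measured TCP pose, the force and the opening at its end, in the units of the state.
- manip.get_state(): the state, without advancing time (a new reading comes with each control period).
- manip.camera(name): name is "scene" or "top"; returns a dict with "image" (400x640x3 uint8, blue, green, red), "K" (3x3 intrinsics, pixels), "k1" (the pictures are not rectified: a ray, as slopes to the right and down, at radius r is drawn at 1 + k1 r^2 times it, then the intrinsics apply), "R" (3x3) and "t" (3): a world point X has camera coordinates R X + t. Camera axes: x right, y down, z forward; pixel columns grow to the right and rows downward; lengths in m; the calibration is good to about 2 mm. A picture is of the moment at which its call begins. There is no depth.
- manip.finish_job(): hands the job in, once; it reports no verdict.
The state is a dict: "time_s": time; "q": joint angles; "joint_vel": joint speeds; "joint_efforts": joint torques, N m; "position": TCP position; "tcp_rot": TCP orientation; "force": force on the tool from outside, world axes, zero at the start; "torque": the same for the moment, N m; "finger_gap": opening from 0.0 (shut) to 1.0 (fully open).
Only numpy, scipy, OpenCV 4.12 (cv2) and the standard library are available. Lean on these libraries where they do the work, as an engineer would, in place of code of your own. Each camera call takes 0.05 s, during which the arm holds its last target. There are 200 camera calls.

## Working session

There is one attempt and no reset: what is moved stays moved. The work goes in short steps, Python scripts to look and compute and a tool call to move; the robot and the scene stay as the last step left them, time stands still between calls to the robot, and variables do not carry over. Pictures are saved under pics/ and viewed, about 8 in all and at most 12, crops included, and the job is handed in when it is done.

Besides the shell and the picture viewer there is one more tool, called as name(argument=value, ...) on one line, values as JSON. step_arm: Moves the arm, as the interface text tells. Its arguments: {"type":"object","properties":{"series":{"type":"array","items":{"type":"array","items":{"type":"number"}}},"newtons":{"type":"number"}},"required":["series"]}

```bash
mkdir -p pics
cat > h.py <<'E'
import numpy as np, cv2
from plant import manip
def ray(c,u,v):
    K=c["K"];d=np.array([(u-K[0,2])/K[0,0],(v-K[1,2])/K[1,1]]);s=d.copy()
    for _ in range(20): s=d/(1+c["k1"]*(s@s))
    R=np.array(c["R"]);o=-R.T@np.array(c["t"]);w=R.T@np.array([s[0],s[1],1]);return o,w
def onz(c,u,v,z):
    o,w=ray(c,u,v);return o+w*(z-o[2])/w[2]
def proj(c,X):
    p=np.array(c["R"])@X+np.array(c["t"]);s=p[:2]/p[2];s=s*(1+c["k1"]*(s@s));K=c["K"];return np.array([K[0,0]*s[0]+K[0,2],K[1,1]*s[1]+K[1,2]])
def tri(c1,p1,c2,p2):
    o1,w1=ray(c1,*p1);o2,w2=ray(c2,*p2);A=np.c_[w1,-w2];s=np.linalg.lstsq(A,o2-o1,rcond=None)[0]
    a=o1+w1*s[0];b=o2+w2*s[1];return (a+b)/2,np.linalg.norm(a-b)
E
python3 - <<'E'
from h import *
for n in("top","scene"):
    c=manip.camera(n);cv2.imwrite(f"pics/{n}0.png",c["image"]);np.save(f"pics/{n}0.npy",c,allow_pickle=True)
    R=np.array(c["R"]);print(n,np.round(-R.T@c["t"],3),np.round(R,2).tolist(),c["k1"],c["K"][0][0])
print(manip.grip_point_offset, manip.get_state()["tcp_rot"])
E
```

```text
top [ 4.150e-01 -1.000e-03  1.275e+00] [[-0.01, -1.0, 0.01], [-0.99, 0.0, -0.15], [0.15, -0.01, -0.99]] -0.011453979599918214 458.25872422494365
scene [1.209 0.375 0.78 ] [[-0.54, 0.84, 0.01], [0.57, 0.37, -0.74], [-0.62, -0.39, -0.68]] -0.02039537456432824 376.2277717768875
0.0453 [[ 3.29505647e-01 -9.44153592e-01 -1.52415465e-04]
 [-9.44152753e-01 -3.29505562e-01  1.29007748e-03]
 [-1.26825303e-03 -2.81184335e-04 -9.99999156e-01]]
```

View pics/top0.png

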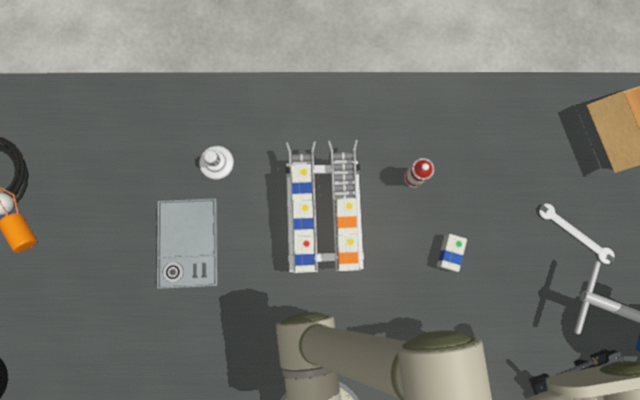

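View pics/scene0.png

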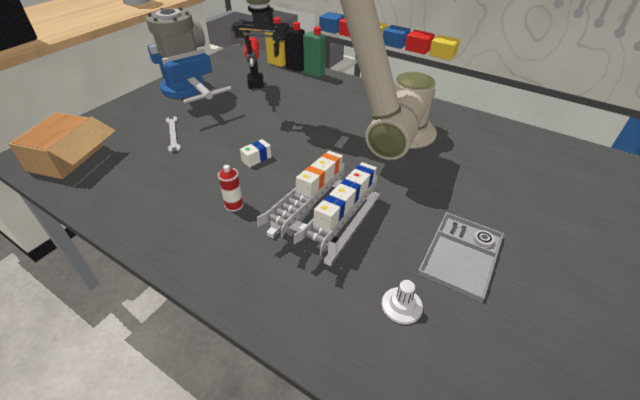

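The top view shows the blue lane left of the orange lane, with the oldest carton (red dot) at about (306,244). The new carton (green dot) is at (459,243), the tray at (187,243), the flange at (216,162) and the spray can at (420,172). The scene view agrees. Next I'll measure by masks and check on an enlarged crop.

Run:
```python
from h import *
c=np.load("pics/top0.npy",allow_pickle=True).item();im=c["image"]
s=np.load("pics/scene0.npy",allow_pickle=True).item()
def blobs(c,lo,hi,amin,box):
    hsv=cv2.cvtColor(c["image"],cv2.COLOR_BGR2HSV);m=cv2.inRange(hsv,lo,hi)
    n,l,st,ce=cv2.connectedComponentsWithStats(m)
    return [(np.round(ce[i],1).tolist(),st[i].tolist()) for i in range(1,n) if st[i,4]>=amin and box[0]<ce[i][0]<box[1] and box[2]<ce[i][1]<box[3]]
bt=(150,500,130,300);bs=(180,420,130,260)
for nm,lo,hi in(("blue",(105,130,60),(130,255,255)),("yel",(20,90,150),(35,255,255)),("grn",(40,80,80),(85,255,255)),("red",(170,120,120),(180,255,255)),("red0",(0,120,120),(6,255,255)),("or",(7,120,120),(19,255,255))):
    print(nm,"T",blobs(c,lo,hi,4,bt));print(nm,"S",blobs(s,lo,hi,4,bs))
a=cv2.resize(im[135:280,270:370],None,fx=4,fy=4,interpolation=cv2.INTER_CUBIC)
b=cv2.resize(im[225:281,425:480],None,fx=5,fy=5,interpolation=cv2.INTER_CUBIC)
d=cv2.resize(im[140:185,190:245],None,fx=4,fy=4)
o=np.zeros((600,700,3),np.uint8);o[:580,:400]=a;o[:280,400:675]=b;o[300:480,400:620]=d;cv2.imwrite("pics/crop1.png",o)
```

```text
blue T [([301.7, 187.5], [293, 183, 19, 10, 160]), ([303.0, 223.2], [294, 219, 19, 10, 164]), ([451.4, 257.1], [440, 251, 23, 13, 165]), ([304.2, 259.0], [295, 255, 19, 10, 163])]
blue S [([260.9, 150.4], [252, 141, 15, 21, 123]), ([366.0, 171.5], [356, 165, 18, 21, 92]), ([352.3, 186.5], [342, 179, 18, 23, 113]), ([336.5, 203.4], [324, 195, 21, 25, 146])]
yel T [([303.3, 171.6], [300, 169, 7, 6, 31]), ([348.6, 205.5], [346, 203, 6, 6, 31]), ([304.5, 207.5], [302, 205, 6, 6, 32]), ([350.1, 241.4], [347, 239, 7, 6, 31])]
yel S [([321.8, 161.9], [320, 161, 5, 3, 12]), ([305.1, 175.9], [303, 175, 5, 3, 14]), ([341.3, 189.9], [339, 189, 6, 3, 15]), ([324.1, 207.3], [321, 206, 7, 4, 21])]
grn T [([458.4, 243.4], [456, 241, 5, 6, 20])]
grn S [([247.0, 148.5], [246, 148, 3, 2, 6])]
red T []
red S []
red0 T [([422.7, 169.2], [415, 161, 17, 16, 164]), ([306.1, 243.1], [304, 241, 5, 5, 22])]
red0 S [([227.5, 174.0], [220, 168, 16, 11, 116]), ([356.2, 174.4], [354, 174, 5, 2, 9]), ([227.7, 184.9], [220, 180, 15, 10, 107]), ([231.7, 205.5], [225, 202, 15, 8, 83])]
or T [([345.9, 221.8], [337, 217, 20, 11, 202]), ([347.7, 257.5], [338, 252, 20, 12, 207])]
or S [([332.7, 160.5], [321, 152, 19, 23, 129]), ([317.1, 173.9], [305, 165, 20, 24, 155])]
```

View pics/crop1.png

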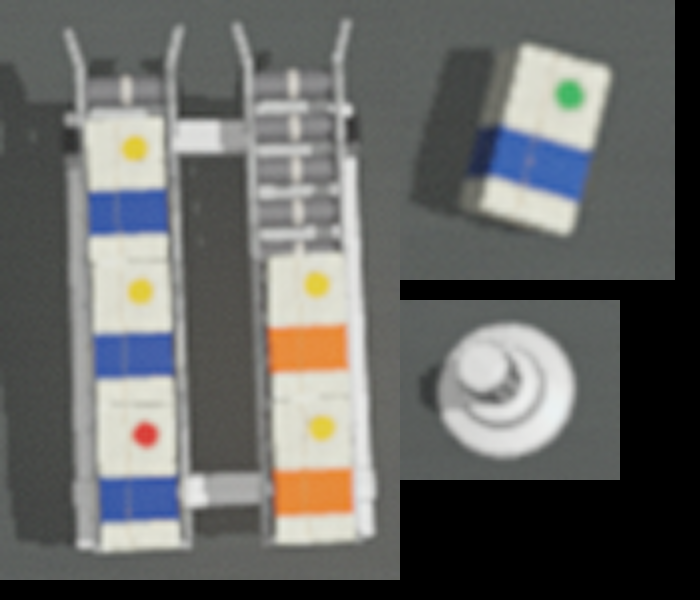

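Run:
```python
from h import *
c=np.load("pics/top0.npy",allow_pickle=True).item();s=np.load("pics/scene0.npy",allow_pickle=True).item()
im=c["image"];r2=lambda v:np.round(v,4).tolist()
print("tri dots", [ (r2(p),round(e,4)) for p,e in (tri(c,a,s,b) for a,b in(((306.1,243.1),(356.2,174.4)),((304.5,207.5),(341.3,189.9)),((303.3,171.6),(324.1,207.3)),((458.4,243.4),(247,148.5)),((350.1,241.4),(321.8,161.9))))])
# lane: band edges/dots on tilted plane; lane x of top point ~ known per carton
t=np.radians(7);zt=lambda x:.062+x*np.sin(t)+.05*np.cos(t)
for nm,L in(("band",[((304.2,259.0),.030),((303.0,223.2),.120),((301.7,187.5),.210)]),("dot",[((306.1,243.1),.07),((304.5,207.5),.16),((303.3,171.6),.25)]),("edge",[((306,271.2),0),((304.5,235.6),.09),((303.2,199.8),.18),((301.3,163.2),.27)])):
    P=np.array([onz(c,*p,zt(x)) for p,x in L]);print(nm,P.round(4).tolist(),"gaps",np.linalg.norm(np.diff(P,axis=0),axis=1).round(4),"head",np.degrees(np.arctan2(*(P[-1]-P[0])[[1,0]])).round(2))
# new carton: contour of bright white+blue
hsv=cv2.cvtColor(im,cv2.COLOR_BGR2HSV)
m=((hsv[...,2]>165)|cv2.inRange(hsv,(105,130,100),(130,255,255)).astype(bool)|cv2.inRange(hsv,(40,80,80),(85,255,255)).astype(bool)).astype(np.uint8)
m[:225]=0;m[281:]=0;m[:,:425]=0;m[:,480:]=0
k=max(cv2.findContours(m,0,2)[0],key=cv2.contourArea)
w=np.array([onz(c,*q[0],.05)[:2] for q in k]);R=cv2.minAreaRect((w*1000).astype(np.float32));print("new",R)
B=onz(c,451.4,257.1,.05);D=onz(c,458.4,243.4,.05);print("new band,dot",r2(B),r2(D))
# crop corner reading of new top
for u,v in((520,43),(611,68),(572,236),(482,212)):print(r2(onz(c,425+(u-400)/5,225+v/5,.05)))
# tray
g=cv2.inRange(hsv,(80,8,110),(125,60,200));g[:190]=0;g[300:]=0;g[:,:145]=0;g[:,230:]=0
k=max(cv2.findContours(cv2.morphologyEx(g,3,np.ones((5,5))),0,2)[0],key=cv2.contourArea)
w=np.array([onz(c,*q[0],.01)[:2] for q in k]);print("tray",cv2.minAreaRect((w*1000).astype(np.float32)))
print("flange",r2(onz(c,219,161,.02)),"can",r2(onz(c,424,168,.14)))
```

```text
tri dots [([0.469, 0.0311, 0.1189], np.float64(0.0014)), ([0.5579, 0.0346, 0.1293], np.float64(0.0018)), ([0.6476, 0.0375, 0.1408], np.float64(0.0014)), ([0.4691, -0.3746, 0.0484], np.float64(0.002)), ([0.4726, -0.0795, 0.1184], np.float64(0.0014))]
band [[0.4292, 0.0367, 0.1153], [0.5182, 0.0393, 0.1263], [0.6073, 0.0422, 0.1372]] gaps [0.0897 0.0898] head 1.78
dot [[0.4686, 0.0318, 0.1202], [0.5573, 0.0354, 0.1311], [0.647, 0.038, 0.1421]] gaps [0.0894 0.0904] head 2.01
edge [[0.3989, 0.0323, 0.1116], [0.4873, 0.0357, 0.1226], [0.5765, 0.0386, 0.1336], [0.6681, 0.043, 0.1445]] gaps [0.0892 0.0899 0.0924] head 2.27
new ((445.3403015136719, -358.8372497558594), (50.10162353515625, 91.3336410522461), 73.10162353515625)
new band,dot [0.4323, -0.3527, 0.05] [0.4685, -0.3732, 0.05]
[0.4948, -0.3492, 0.05]
[0.4811, -0.3975, 0.05]
[0.3925, -0.3722, 0.05]
[0.4054, -0.3248, 0.05]
tray ((477.16265869140625, 361.6274108886719), (241.87953186035156, 165.5373077392578), 2.3495237827301025)
flange [0.7033, 0.2778, 0.02] can [0.6554, -0.2677, 0.14]
```

Everything fits: carton pitch is 90 mm, the lane heads about +1.9°, the stop is at about (0.404, 0.036), and the tops are at the expected height. Next I'll move above the oldest carton.

step_arm(series=[[1,26.4,55.6,-3,-0.302],[1,26.4,55.6,-3,-0.302],[1,26.4,55.6,-3,-0.302],[1,26.4,55.6,-3,-0.302],[1,26.4,55.6,-3,-0.302],[1,26.4,55.6,-3,-0.302],[1,26.4,55.6,-3,-0.302],[1,26.4,55.6,-3,-0.302],[1,26.4,55.6,-3,-0.302],[1,26.4,55.6,-3,-0.302],[1,26.4,55.6,-3,-0.302],[1,26.4,55.6,-3,-0.302]], newtons=20)

```text
time_s: 1.3
position: [0.4387, 0.0243, 0.2734]
tcp_rot: [[0.034, -0.999, 0.0], [-0.999, -0.034, -0.0], [0.0, -0.0, -1.0]]
force: [-0.3, -1.1, 0.4]
finger_gap: 0.997
```

step_arm(series=[[1,0.6,1.3,-3,0],[1,0.6,1.3,-6,0],[1,0.6,1.3,-6,0],[1,0.6,1.3,-6,0]])

```text
time_s: 1.7
position: [0.4444, 0.0349, 0.214]
tcp_rot: [[0.034, -0.999, -0.001], [-0.999, -0.034, 0.0], [-0.0, 0.001, -1.0]]
force: [0.3, -0.1, 0.8]
finger_gap: 0.997
```

Run:
```python
from h import *
st=manip.get_state();print(st["time_s"],st["position"],st["q"])
c=manip.camera("scene");np.save("pics/s1.npy",c,allow_pickle=True)
cv2.imwrite("pics/s1.png",cv2.resize(c["image"][60:280,240:460],None,fx=2.7,fy=2.7,interpolation=2))
```

```text
1.7 [0.44439058 0.03489997 0.21399034] [-1.88363841e-01  2.97489582e-01  1.71672962e+00 -2.58773975e-05
  1.12803609e+00  1.34890199e+00]
```

View pics/s1.png

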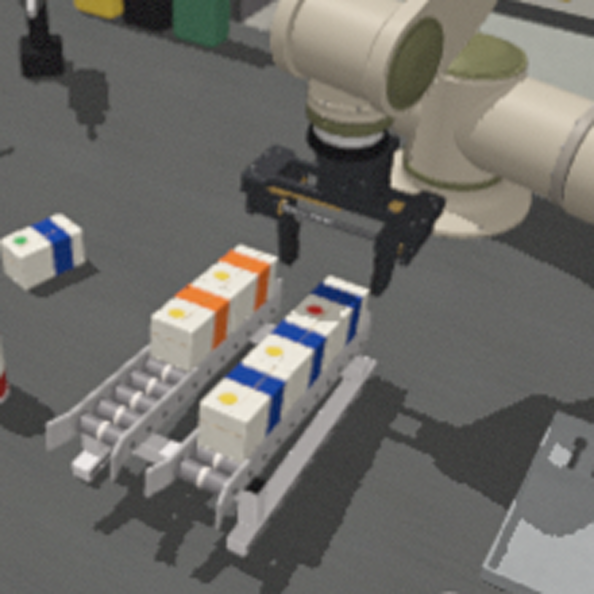

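The gripper is centred above the oldest carton (red dot) with the jaws across the lane and the fingers clear of the orange stock. Now I'll descend and grip.

step_arm(series=[[1,0.05,0.2,-3,0],[1,0.05,0.2,-5,0],[1,0.05,0.2,-6.0,0],[1,0.05,0.2,-6.7,0],[1,0.05,0.2,-6.7,0],[0.4,0.05,0.2,-6.7,0],[0.4,0.05,0.2,-6.7,0],[0.4,0.05,0.2,-6.7,0],[0.4,0.05,0.2,-6.7,0],[0.4,0.05,0.2,-6.7,0]], newtons=20)

```text
time_s: 2.75
position: [0.4448, 0.0371, 0.1467]
tcp_rot: [[0.034, -0.999, 0.0], [-0.999, -0.034, -0.0], [0.0, -0.0, -1.0]]
force: [0.6, -0.8, -0.2]
finger_gap: 0.573
```

step_arm(series=[[0.3,0,0,0,0],[0.3,0,0,0,0],[0.3,0,0,0,0]], newtons=20)

```text
time_s: 3.05
position: [0.4448, 0.037, 0.1467]
tcp_rot: [[0.034, -0.999, 0.0], [-0.999, -0.034, -0.0], [0.0, -0.0, -1.0]]
force: [0.2, -0.9, 2.7]
finger_gap: 0.54
```

step_arm(series=[[0.3,-0.1,0,0.7,0],[0.3,-0.2,0,1.5,0],[0.3,-0.32,0,2.5,0],[0.3,-0.45,0,3.5,0],[0.3,-0.57,0,4.5,0],[0.3,-0.7,0,5.5,0],[0.3,-0.82,0,6.5,0],[0.3,-0.95,0,7.5,0],[0.3,-1.1,0,9,0],[0.3,-1.3,0,11,0],[0.3,-1.3,0,11,0]])

```text
time_s: 4.15
position: [0.4323, 0.037, 0.2587]
tcp_rot: [[0.034, -0.999, 0.004], [-0.999, -0.034, -0.001], [0.001, -0.004, -1.0]]
force: [0.4, -0.4, -2.8]
finger_gap: 0.539
```

Run:
```python
from h import *
c=manip.camera("scene");np.save("pics/s2.npy",c,allow_pickle=True)
cv2.imwrite("pics/s2.png",cv2.resize(c["image"][60:280,240:460],None,fx=2.7,fy=2.7,interpolation=2))
```

```text
(no output)
```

View pics/s2.png

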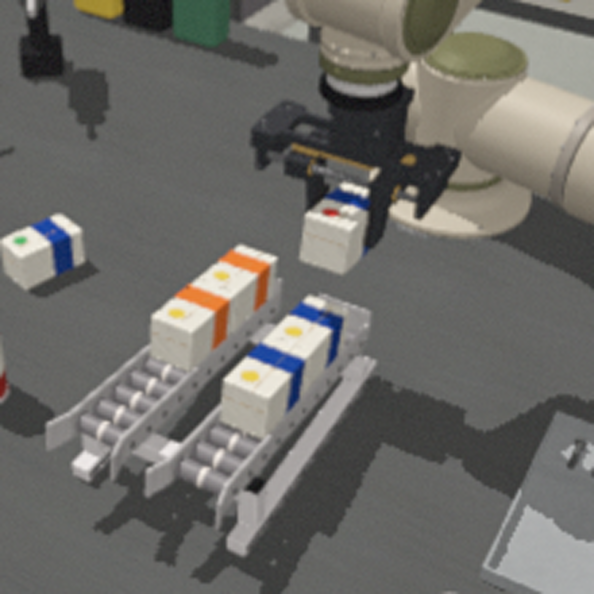

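The second and third cartons are running down and the oldest is held. Now I'll carry it over to the tray.

step_arm(series=[[0.3,1,4,0,0],[0.3,2,8,0,0],[0.3,3,12,0,0],[0.3,4,16,0,0],[0.3,5,20,0,0],[0.3,6.2,24,0,0],[0.3,7.2,28,0,0],[0.3,8,31,0,0],[0.3,8.4,32.6,0,0],[0.3,8.4,32.6,-4,0],[0.3,8.4,32.6,-8,0],[0.3,8.4,32.6,-8,0]])

```text
time_s: 5.4
position: [0.5137, 0.3622, 0.1701]
tcp_rot: [[0.034, -0.999, -0.011], [-0.999, -0.034, -0.005], [0.005, 0.012, -1.0]]
force: [0.4, -0.3, -1.5]
finger_gap: 0.541
```

Run:
```python
from h import *
print(manip.get_state()["position"])
for n in("top","scene"):
    c=manip.camera(n);np.save(f"pics/{n}3.npy",c,allow_pickle=True);im=c["image"]
    if n=="top": a=cv2.resize(im[130:300,130:380],None,fx=3.2,fy=3.2,interpolation=2)
    hsv=cv2.cvtColor(im,cv2.COLOR_BGR2HSV);m=cv2.inRange(hsv,(105,130,60),(130,255,255))
    k,l,st,ce=cv2.connectedComponentsWithStats(m);print(n,[(ce[i].round(1).tolist(),int(st[i,4])) for i in range(1,k) if 25<st[i,4]<400])
cv2.imwrite("pics/t3.png",a)
```

```text
[0.51365296 0.36220743 0.17013461]
top [([302.9, 223.2], 164), ([451.4, 257.1], 164), ([304.0, 259.0], 169), ([638.1, 344.1], 37)]
scene [([329.9, 21.8], 328), ([260.9, 150.2], 123), ([366.1, 171.6], 93), ([352.4, 186.4], 115), ([475.3, 223.3], 114)]
```

View pics/t3.png

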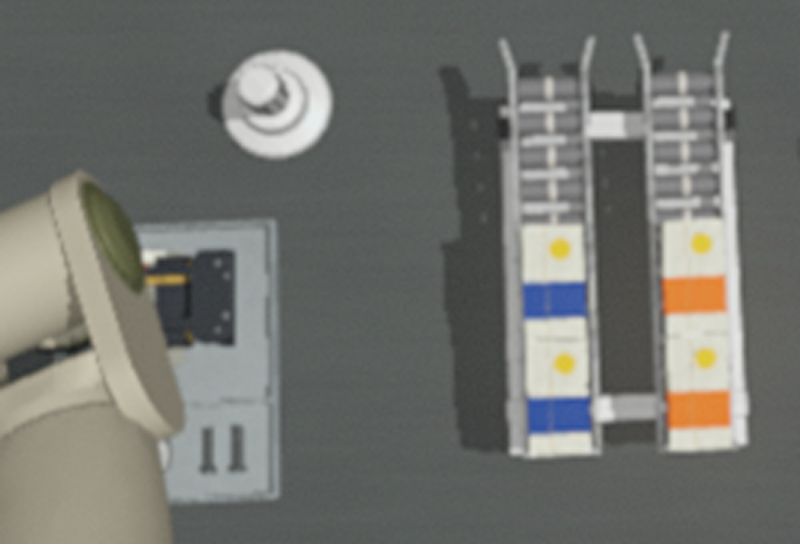

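Both waiting cartons have reached the stop, with bands at (304,259) and (303,223), exactly the earlier front positions. The held carton is over the empty compartment, so I'll lower it.

step_arm(series=[[0.3,0,0,-2.5,0],[0.3,0,0,-5,0],[0.3,0,0,-6.5,0],[0.3,0,0,-7,0],[0.3,0,0,-7,0],[0.3,0,0,-7,0]])

```text
time_s: 6.1
position: [0.5165, 0.3634, 0.1084]
tcp_rot: [[0.034, -0.999, 0.003], [-0.999, -0.034, 0.001], [-0.001, -0.003, -1.0]]
force: [0.9, -0.2, -1.7]
finger_gap: 0.544
```

Commanded z is about 0.108. I expect the low edge to touch at about 0.088 and the carton to be flat at about 0.0825.

step_arm(series=[[0.3,0,0,-1,0],[0.3,0,0,-1.5,0],[0.3,0,0,-1.8,0],[0.3,0,0,-2.0,0],[0.3,0,0,-2.2,0],[0.3,0,0,-2.4,0],[0.3,0,0,-2.5,0],[0.3,0,0,-2.5,0]], newtons=10)

```text
time_s: 6.9
position: [0.5162, 0.3632, 0.0826]
tcp_rot: [[0.034, -0.999, 0.002], [-0.999, -0.034, 0.001], [-0.001, -0.002, -1.0]]
force: [0.5, -1.2, 7.1]
finger_gap: 0.545
```

step_arm(series=[[0.65,0,0,0,0],[0.65,0,0,0,0],[0.65,0,0,0,0],[0.8,0,0,0,0],[0.8,0,0,0,0],[0.8,0,0,0,0],[0.8,0,0,2,0],[0.8,0,0,5,0],[0.8,0,0,9,0],[0.8,0,0,13,0],[0.8,0,0,15,0],[1,0,0,15,0]])

```text
time_s: 8.1
position: [0.5164, 0.3635, 0.2347]
tcp_rot: [[0.034, -0.999, 0.006], [-0.999, -0.034, 0.003], [-0.002, -0.006, -1.0]]
force: [0.2, 0.2, -0.7]
finger_gap: 0.869
```

step_arm(series=[[1,0,-5,2,0],[1,-1,-10,2,0],[1,-1,-15,2,-0.02],[1,-2,-20,2,-0.05],[1,-2,-25,2,-0.1],[1,-3,-30,2,-0.15],[1,-3,-35,2,-0.2],[1,-4,-40,2,-0.25],[1,-4.5,-45,2,-0.317],[1,-5,-50,2,-0.317],[1,-5.5,-55,2,-0.317],[1,-6,-60,2,-0.317]])

```text
time_s: 9.3
position: [0.4556, -0.2307, 0.2501]
tcp_rot: [[-0.28, -0.96, -0.002], [-0.96, 0.28, 0.002], [-0.001, 0.002, -1.0]]
force: [1.6, 0.0, -0.4]
finger_gap: 0.997
```

Run:
```python
from h import *
a={}
for n in("top","scene"):
    c=manip.camera(n);a[n]=c;np.save(f"pics/{n}4.npy",c,allow_pickle=True)
o=np.zeros((400,800,3),np.uint8)
o[:380,:300]=cv2.resize(a["top"]["image"][190:300:,145:232],(300,380),interpolation=2)
o[:400,310:800]=cv2.resize(a["scene"]["image"][190:310,400:547],(490,400),interpolation=2);cv2.imwrite("pics/t4.png",o)
print(manip.get_state()["position"])
```

```text
[ 0.45559704 -0.2338435   0.24977246]
```

View pics/t4.png

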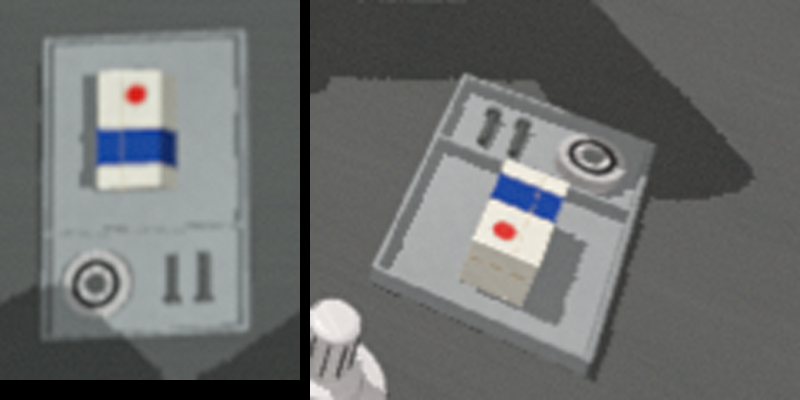

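The oldest carton lies flat, right way up and near the middle of the empty compartment. Next is the new carton.

step_arm(series=[[1,-0.6,-4,0,0],[1,-1,-8,0,0],[1,-1.1,-12.4,-2,0],[1,-1.1,-12.4,-5,0],[1,-1.1,-12.4,-8,0],[1,-1.1,-12.4,-8,0],[1,-1.1,-12.4,-8,0]])

```text
time_s: 10.1
position: [0.4457, -0.3524, 0.1714]
tcp_rot: [[-0.279, -0.96, -0.001], [-0.96, 0.279, 0.001], [-0.001, 0.001, -1.0]]
force: [0.4, 0.6, 1.2]
finger_gap: 1.002
```

step_arm(series=[[1,-0.1,-0.75,-2,0],[1,-0.1,-0.75,-5,0],[1,-0.1,-0.75,-7.5,0],[1,-0.1,-0.75,-8.7,0],[1,-0.1,-0.75,-9.2,0],[0.4,-0.1,-0.75,-9.2,0],[0.4,-0.1,-0.75,-9.2,0],[0.4,-0.1,-0.75,-9.2,0],[0.4,-0.1,-0.75,-9.2,0],[0.4,-0.1,-0.75,-9.2,0],[0.4,-0.1,-0.75,-9.2,0],[0.4,-0.1,-0.75,-9.2,0]], newtons=15)

```text
time_s: 11.3
position: [0.4447, -0.3605, 0.0799]
tcp_rot: [[-0.279, -0.96, 0.0], [-0.96, 0.279, -0.0], [0.0, -0.0, -1.0]]
force: [-0.7, -0.5, 4.2]
finger_gap: 0.542
```

step_arm(series=[[0.3,0,0,1,0],[0.3,0,0,4,0],[0.3,0,0,8,0],[0.3,0,0,12,0],[0.3,0,0,16,0],[0.3,0,0,20,0],[0.3,1,3,20,0.03],[0.3,3,6,20,0.08],[0.3,5,10,20,0.13],[0.3,7,14,20,0.18],[0.3,9,18,20,0.22],[0.3,11,22,20,0.26]], newtons=20)

```text
time_s: 12.5
position: [0.5548, -0.1386, 0.2799]
tcp_rot: [[-0.022, -1.0, -0.0], [-1.0, 0.022, 0.0], [-0.0, 0.0, -1.0]]
force: [1.1, -0.3, -1.8]
finger_gap: 0.544
```

step_arm(series=[[0.3,2,4,0,0.03],[0.3,4,8,0,0.056],[0.3,6,12,0,0.056],[0.3,8,16,0,0.056],[0.3,9.2,18.2,0,0.056],[0.3,9.2,18.2,-3,0.056],[0.3,9.2,18.2,-5,0.056],[0.3,9.2,18.2,-5,0.056],[0.3,9.2,18.2,-5,0.056],[0.3,9.2,18.2,-5,0.056]])

```text
time_s: 13.5
position: [0.6469, 0.0413, 0.2312]
tcp_rot: [[0.032, -0.999, 0.002], [-0.999, -0.032, -0.0], [0.0, -0.002, -1.0]]
force: [0.8, 0.9, -0.5]
finger_gap: 0.536
```

Run:
```python
from h import *
a={}
for n in("top","scene"):
    c=manip.camera(n);a[n]=c;np.save(f"pics/{n}5.npy",c,allow_pickle=True)
o=np.zeros((460,800,3),np.uint8)
o[:450,:300]=cv2.resize(a["top"]["image"][130:280:,270:370],(300,450),interpolation=2)
o[:460,310:800]=cv2.resize(a["scene"]["image"][130:268,250:397],(490,460),interpolation=2);cv2.imwrite("pics/t5.png",o)
print(manip.get_state()["position"],manip.get_state()["tcp_rot"][:,0])
```

```text
[0.64679821 0.04137001 0.23093589] [ 3.25310226e-02 -9.99470693e-01  2.58950709e-04]
```

View pics/t5.png

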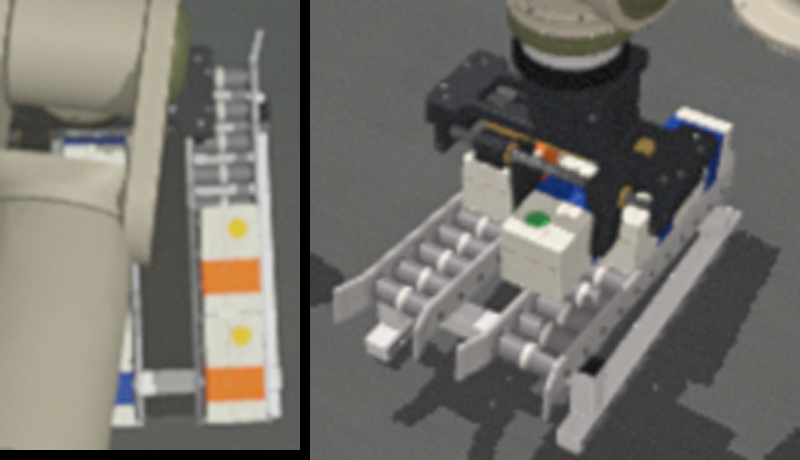

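The carton is held upright over the rear of the lane. I'll correct y by 2.5 mm and descend.

step_arm(series=[[0.3,0,0.25,-1.5,0],[0.3,0,0.25,-3,0],[0.3,0,0.25,-4.2,0],[0.3,0,0.25,-4.7,0],[0.3,0,0.25,-4.7,0],[0.3,0,0.25,-4.7,0]], newtons=15)

```text
time_s: 14.2
position: [0.6469, 0.044, 0.1832]
tcp_rot: [[0.033, -0.999, 0.001], [-0.999, -0.033, -0.0], [0.0, -0.001, -1.0]]
force: [0.4, -0.3, -2.0]
finger_gap: 0.548
```

step_arm(series=[[0.3,0,0,-0.4,0],[0.3,0,0,-0.6,0],[0.3,0,0,-0.8,0],[0.3,0,0,-1.0,0],[0.3,0,0,-1.1,0],[0.3,0,0,-1.1,0]], newtons=8)

```text
time_s: 14.8
position: [0.6467, 0.044, 0.1716]
tcp_rot: [[0.033, -0.999, 0.0], [-0.999, -0.033, 0.0], [-0.0, -0.0, -1.0]]
force: [-0.4, -0.5, -0.4]
finger_gap: 0.548
```

step_arm(series=[[0.3,0,0,-0.1,0],[0.3,0,0,-0.2,0],[0.3,0,0,-0.2,0]])

```text
time_s: 15.1
position: [0.6471, 0.0441, 0.1713]
tcp_rot: [[0.033, -0.999, 0.003], [-0.999, -0.033, -0.0], [0.0, -0.003, -1.0]]
force: [-1.8, -1.4, 9.6]
finger_gap: 0.546
```

Run:
```python
from h import *
c=manip.camera("scene");np.save("pics/s6.npy",c,allow_pickle=True)
cv2.imwrite("pics/s6.png",cv2.resize(c["image"][150:250,270:380],None,fx=5.5,fy=5.5,interpolation=2))
```

```text
(no output)
```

View pics/s6.png

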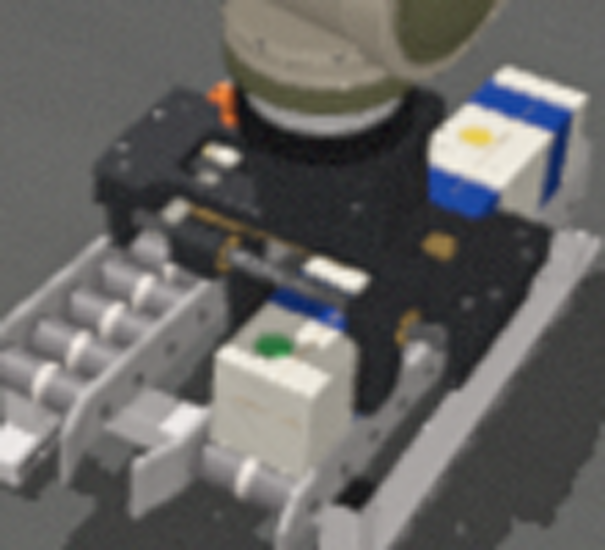

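The carton sits on the rollers between the guides, with a 9.6 N reaction. I'll ease off and release.

step_arm(series=[[0.3,0,0,0.1,0],[0.6,0,0,0.1,0],[0.6,0,0,0.1,0],[0.65,0,0,0.1,0],[0.65,0,0,0.1,0],[0.75,0,0,0.1,0],[0.85,0,0,0.1,0],[0.85,0,0,0.3,0],[0.85,0,0,2,0],[0.85,0,0,5,0],[0.85,0,0,9,0],[0.85,0,0,12,0]])

```text
time_s: 16.35
position: [0.6466, 0.0441, 0.2921]
tcp_rot: [[0.033, -0.999, 0.002], [-0.999, -0.033, -0.0], [0.0, -0.002, -1.0]]
force: [0.2, 0.3, 0.7]
finger_gap: 0.853
```

step_arm(series=[[1,0,-4,2,0],[1,0,-9,3,0],[1,0,-14,3,0],[1,0,-19,3,0],[1,-2,-24,3,0],[1,-4,-29,3,0],[1,-6,-34,3,0],[1,-8,-38,3,0],[1,-10,-42,3,0],[1,-10,-42,3,0],[1,-10,-42,3,0]])

```text
time_s: 17.45
position: [0.5461, -0.3767, 0.3195]
tcp_rot: [[0.031, -1.0, 0.0], [-1.0, -0.031, 0.0], [-0.0, -0.0, -1.0]]
force: [-0.1, 0.5, -0.3]
finger_gap: 0.994
```

Run:
```python
from h import *
a={}
for n in("top","scene"):
    c=manip.camera(n);a[n]=c;np.save(f"pics/{n}7.npy",c,allow_pickle=True)
    hsv=cv2.cvtColor(c["image"],cv2.COLOR_BGR2HSV)
    for nm,lo,hi in(("blue",(105,130,60),(130,255,255)),("yel",(20,90,150),(35,255,255)),("grn",(40,80,80),(85,255,255)),("red",(0,120,120),(6,255,255)),("or",(7,120,120),(19,255,255))):
        k,l,st,ce=cv2.connectedComponentsWithStats(cv2.inRange(hsv,lo,hi));print(n,nm,[(ce[i].round(1).tolist(),int(st[i,4])) for i in range(1,k) if 5<st[i,4]<300 and 150<ce[i][0]<500 and 130<ce[i][1]<300])
o=np.zeros((480,800,3),np.uint8)
o[:450,:300]=cv2.resize(a["top"]["image"][130:280:,270:370],(300,450),interpolation=2)
o[:460,310:800]=cv2.resize(a["scene"]["image"][130:268,250:397],(490,460),interpolation=2);cv2.imwrite("pics/t7.png",o)
T=a["top"];t=np.radians(7)
for p,x in(((304.0,259.0),.03),):print(onz(T,*p,.062+x*np.sin(t)+.0496).round(4))
s=manip.get_state();print(s["time_s"],s["position"],s["force"])
```

```text
top blue [([301.2, 187.5], 174), ([302.9, 223.3], 173), ([183.9, 232.0], 204), ([298.1, 259.4], 51), ([307.4, 259.0], 89)]
top yel [([348.6, 205.6], 33), ([304.5, 207.5], 32), ([350.6, 241.0], 27), ([306.0, 243.3], 34)]
top grn [([302.8, 171.7], 25)]
top red [([423.7, 169.7], 141), ([184.1, 216.9], 22)]
top or [([346.3, 221.8], 209)]
scene blue [([366.1, 171.6], 92), ([352.4, 186.5], 115), ([336.6, 203.2], 152), ([464.5, 248.8], 138)]
scene yel [([321.8, 161.8], 14), ([356.4, 174.1], 17), ([304.9, 175.6], 18), ([341.3, 189.9], 15)]
scene grn [([324.5, 207.5], 18)]
scene red [([227.5, 174.0], 116), ([227.7, 184.9], 114), ([232.0, 205.4], 84), ([457.8, 258.8], 24)]
scene or [([332.9, 160.7], 129), ([317.1, 173.9], 158)]
[0.4292 0.0372 0.1153]
17.55 [ 0.54714307 -0.37483632  0.31974081] [-0.11109664  0.00961652 -0.24485243]
```

View pics/t7.png

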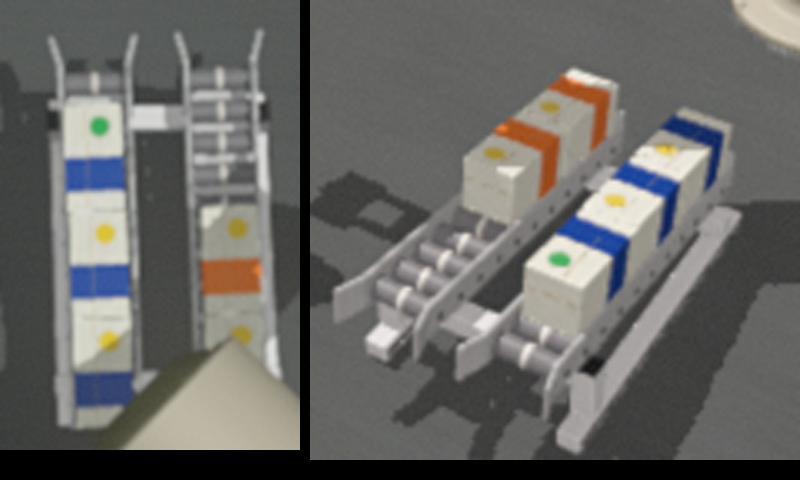

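The three blue-lane cartons match the original nose-to-tail positions: the new band is at (301.2,187.5) against the third's original (301.7,187.5). The orange stock and the can are unmoved. I'll let it settle, check the oldest carton and the flange, then hand in.

step_arm(series=[[1,0,0,0,0],[1,0,0,0,0],[1,0,0,0,0],[1,0,0,0,0],[1,0,0,0,0]])

```text
time_s: 18.05
position: [0.5467, -0.3757, 0.3195]
tcp_rot: [[0.033, -0.999, -0.0], [-0.999, -0.033, 0.0], [-0.0, 0.0, -1.0]]
force: [0.1, -0.1, -0.4]
finger_gap: 1.004
```

Run:
```python
from h import *
c=manip.camera("top");s=manip.camera("scene");c0=np.load("pics/top0.npy",allow_pickle=True).item()["image"];s7=np.load("pics/scene7.npy",allow_pickle=True).item()["image"]
b=onz(c,183.9,232,.053);d=onz(c,184.1,216.9,.053);print("oldest ctr",b+(d-b)*.33,"dot 2-view",tri(c,(184.1,216.9),s,(457.8,258.8)))
print("flange diff",cv2.absdiff(c["image"],c0)[140:185,190:240].mean(),"lane settle diff",cv2.absdiff(s["image"],s7)[150:250,270:390].max())
print(manip.finish_job())
```

```text
oldest ctr [0.51633834 0.35890525 0.053     ] dot 2-view (array([0.54373792, 0.35902885, 0.0517736 ]), np.float64(0.001796601323573948))
flange diff 6.717925925925926 lane settle diff 39
the job is handed in; nothing more can be done
None
```

Run:
```python
import numpy as np,cv2
for n in("top0","top7"):
    g=cv2.cvtColor(np.load(f"pics/{n}.npy",allow_pickle=True).item()["image"],6)[140:185,190:245]
    m=cv2.moments((g>150).astype(np.uint8),True);print(n,m["m10"]/m["m00"],m["m01"]/m["m00"],m["m00"],np.median(g))
```

```text
top0 26.74264705882353 22.104166666666668 816.0 97.0
top7 27.320053120849934 22.106241699867198 753.0 91.0
```

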